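# Find the balance of a loaded ware board and carry it to the drying stand

## Robot

A 7-joint arm with a two-finger parallel gripper is mounted at the origin on the work surface. World frame = base frame: x ahead of the robot, y to its left, z up, the work surface at z = 0. Lengths are in m, angles in rad, forces in N, time in s.
With the tool pointing down it reaches from about 0.4 to 0.9 m from the base axis. Payload 5.6 kg.
Tool frame: the origin (TCP) lies midway between the tips of the shut fingers; the grasp point (between the pads) lies arm.grasp_offset behind it (arm.grasp_offset is the distance from the TCP to the grasp point, in m); z points along the fingers, y is the line along which they close (so a half turn about z gives the same grasp; the last joint's range is limited). The gripper opens to 92 mm and grips with 3 to 60 N. Pads are 20 mm wide; open, the fingers measure 128 mm over their backs; the gripper's body (75 mm by 189 mm) begins 69 mm behind the grasp point.
Start: joints at [-0.043, 0.468, -0.012, 1.603, 0.006, 1.071, -0.056], TCP at [0.65, -0, 0.215] pointing down, gripper open.
Joint ranges: [-2.53, 2.53], [-0.31, 2.02], [-1.57, 1.55], [0.28, 2.44], [-1.29, 4.43], [0.15, 1.84], [-2.92, 2.92]. Speed limits (rad/s): [2.57, 2.57, 3.14, 3.14, 3.14, 3.14, 3.14].

## Interface

Orientations are given as [roll, pitch, yaw] about the fixed x, y, z axes, in that order (R = Rz(yaw) Ry(pitch) Rx(roll)).
In Python, from plant import arm, cams gives the robot as it stands. The module is installed in compiled form; this text tells all that it offers. Calls block until the motion is done:
- arm.move_to(position, orientation): joint-space move of the TCP to a pose.
- arm.servo_line(position, v=0.15, rotation=None, f_stop=None): straight line of the TCP; rotation=None keeps the orientation; v is the mean speed in m/s. With f_stop (N) it stops when the force on the tool has changed by that much, and returns True; else False.
- arm.goto_joints(angles): joint-space move.
- arm.let_go() and arm.gripper_close(): open the fingers fully, or close them until they stop; the grip force is fixed at half the most.
- arm.dwell(seconds).
- arm.ik(position, orientation): joint angles nearest the present ones, or None.
- arm.read_state(): the state.
- cams.get_image(name): name is "scene" or "side" or "wrist"; returns (picture, depth): 480x640x3 uint8, red, green, blue; 480x640 float32, m along the optical axis (not along the pixel's ray), 0 where there is no reading.
- cams.camera_params(name): a dict with "mtx" (3x3 intrinsics, pixels), "k1" (the pictures are not rectified: a ray, as slopes to the right and down, at radius r is drawn at 1 + k1 r^2 times it, then the intrinsics apply), "R" (3x3) and "t" (3): a world point X has camera coordinates R X + t. Camera axes: x right, y down, z forward; pixel columns grow to the right and rows downward; lengths in m; the calibration is good to about 2 mm. A picture is of the moment at which its call begins: read the wrist's pose just before it. camera_params takes no time and is no camera call; for the wrist camera it gives the pose at the moment of the call.
A pose or a line that the arm cannot do raises arm.Unreachable and nothing moves.
- arm.job_done(): hands the job in; it is judged then, once.
The state is a dict: "time_s": time; "joint_positions": joint angles; "joint_velocities": joint speeds; "effort": joint torques, N m; "eef_pos": TCP position; "eef_rot": TCP orientation; "ft_force": force on the tool from outside, world axes, zero at the start; "wrist_torque": the same for the moment, N m; "grip_width": opening from 0.0 (shut) to 1.0 (fully open); "finger_force": force on a finger pad.
Only numpy, scipy, OpenCV 4.12 (cv2) and the standard library are available. Lean on these libraries where they do the work, as an engineer would, in place of code of your own. Each camera call takes 0.05 s, during which the arm holds its last target. There are 200 camera calls.

## Task

Move the ware board with its three lidded pots from the two battens onto the drying stand, carrying it only by the wooden grip of its stirrup and without touching board or pots. The pots look alike but weigh very differently, so make small trial lifts at different points along the board until both ends come up together; never let the board tip more than about 4 degrees, and never snatch, drag or drop it. Set it down gently, centred and square across the stand's two battens with the pots still standing in place, leave the stirrup standing upright on the stand's deck and disturb nothing else.

Things in the scene. Friction and masses are not known exactly. Their poses are not given: they have to be found in the camera images.
- stirrup_grip (a point): Centre of the round dark-wood grip of the carrying stirrup, 22 mm thick, 86 mm long along the stirrup's x (across the board). The stirrup is a rigid loose loop (0.15 kg) round the board: this grip on top, two aluminium straps down the sides (inner faces 3 mm clear of the board's edges) and a foot below. It moves freely along the board (y) between the battens. z up
- board_mid (a point): Centre of the ware board, a loose pale board 80 (x) x 420 (y, long axis) x 14 mm (z), 0.22 kg, at first lying on the two battens of the bearers. With pots it weighs 0.5 to 0.8 kg; their common centre of mass lies somewhere 10 to 70 mm from this point along y, towards either end
- board: The same ware board, origin at the middle of its underside, axes as board_mid
- pot_a_mid (a point): Lidded terracotta pot, 60 mm across and 43 mm high, loose on the board; this point lies on its axis 20 mm above its foot. Weight unknown, 40 to 340 g
- pot_b_mid (a point): A second pot of the same shape, same point, weight unknown, 40 to 340 g
- pot_c_mid (a point): A third pot of the same shape, same point, weight unknown, 40 to 340 g
- bearers: Two fixed dark-wood battens on the bench, 22 mm high, 30 mm wide, 100 mm long along x, centred at y = +-165 mm. Origin on the bench midway between them; z up
- stand: Fixed low drying stand: deck 130 (x) x 440 mm (y), its top 30 mm above the bench; on it two battens, tops 52 mm above the bench, 30 mm wide, 120 mm long along x, centred at y = +-165 mm. The board goes across them, long axis along the stand's y (either way round), middle over the stand's middle. Origin on the bench under its middle
- stirrup: The same stirrup; origin under its foot plate (98 x 70 x 5 mm), 124 mm below the grip. A cork rib on the plate, 18 mm wide along y, top 14 mm above this origin, carries the board when lifted; standing on bench or deck it is 8 mm clear of the board. The board only lies on the rib: it tips over the rib's edge unless the common centre of mass of board and pots is over the rib
- mould: Bystander: white plaster hump mould, 124 mm across, 62 mm high, origin at the centre of its underside
- plates: Bystander: stack of small terracotta plates, 104 mm across, 43 mm high, origin at the centre of its underside
- waterpot: Bystander: blue glazed pot, 90 mm across, 80 mm high, origin at the centre of its underside
There are look-alikes about, which are no part of the job. What is shaped like the stirrup but yellow is not meant.

How it is judged:
By the outcome, as a careful person would: the job done as asked, in the order asked, and still so for the second after the job is handed in, with the robot touching nothing.
It also fails if it takes over 67 s, if anything falls off the work surface, if the arm or the gripper's body presses on something with over 40 N, if the wrist force passes 120 N, or if a joint passes its speed limit or range.

## Working session

There is one attempt and no reset: what is moved stays moved. The work goes in short steps, each a Python script; the robot and the scene stay as the last script left them, time stands still between calls to the robot, and variables do not carry over. Pictures are saved under pics/ and viewed, at most 10 in all, crops included, and the job is handed in when it is done.

```bash
mkdir -p pics; cat > h.py <<'E'
import numpy as np, cv2
from plant import arm, cams
def grab(n):
    p=cams.camera_params(n); im,d=cams.get_image(n); return im,d,p
def cloud(d,p):
    K=p["mtx"];v,u=np.mgrid[0:480,0:640]
    pts=np.stack([u,v],-1).reshape(-1,1,2).astype(float)
    n=cv2.undistortPoints(pts,K,np.array([p["k1"],0,0,0.]))[:,0]
    # k1 sense: drawn = (1+k1 r^2)*ray -> OpenCV model
    z=d.reshape(-1); X=np.c_[n*z[:,None],z]
    W=(X-p["t"])@p["R"]; W[z==0]=np.nan
    return W.reshape(480,640,3)
def save(n,im): cv2.imwrite("pics/"+n,cv2.cvtColor(im,cv2.COLOR_RGB2BGR))
E
python3 - <<'E'
from h import *
a,da,pa=grab("scene"); b,db,pb=grab("side")
np.savez("first.npz",a=a,b=b,A=cloud(da,pa),B=cloud(db,pb))
save("scene0.png",a); save("side0.png",b)
print(arm.grasp_offset,arm.read_state()["eef_rot"],pa["k1"],pa["t"],pb["t"], -pa["R"].T@pa["t"], -pb["R"].T@pb["t"])
E
```

```text
0.0187 [-3.13999521e+00  9.32599863e-05  1.57075505e+00] -0.045037617030015145 [ 0.29634587 -0.11334035  1.36706633] [0.47184074 0.15801471 1.43412948] [1.13178093 0.52948655 0.63894694] [0.22400979 1.17870354 0.92995015]
```

View pics/scene0.png

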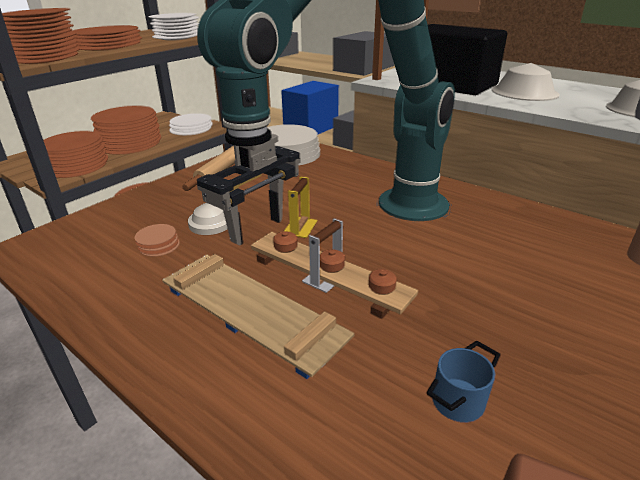

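View pics/side0.png

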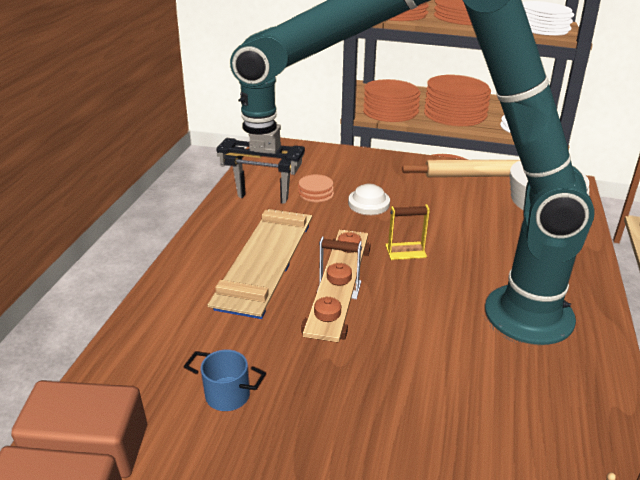

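The real stirrup (aluminium straps) has its grip at scene (327,232) and side (342,245). The look-alike is the yellow one, with its grip at scene (300,185) and side (408,211), so I'm rejecting it. The board with 3 pots spans scene (255..415, 240..305), and the stand runs from scene (165,280) to (350,350).

```bash
python3 - <<'E'
from h import *
f=np.load("first.npz")
for k,W,box in (("a",f["A"],None),("b",f["B"],None)):
    im=f[k]; hsv=cv2.cvtColor(im,cv2.COLOR_RGB2HSV); z=W[...,2]
    h,s,v=[hsv[...,i].astype(int) for i in range(3)]
    ws=(W[...,0]>.3)&(W[...,0]<1)&(abs(W[...,1])<.5)
    def rect(name,m):
        m=(m&ws).astype(np.uint8); m=cv2.morphologyEx(m,cv2.MORPH_OPEN,np.ones((2,2)))
        n,l,st,c=cv2.connectedComponentsWithStats(m)
        for i in range(1,n):
            if st[i,4]<60: continue
            P=W[l==i]; r=cv2.minAreaRect((P[:,:2]*1000).astype(np.float32))
            print(k,name,st[i,4],c[i].round(),"rect",np.round(r[0],1),np.round(r[1],1),round(r[2],1),"z",np.nanpercentile(P[:,2],[5,50,95]).round(4),"mean",np.nanmean(P,0).round(4))
    pale=(h>10)&(h<28)&(s>60)&(v>130)
    rect("board36",pale&(abs(z-.036)<.004)); rect("deck30",pale&(abs(z-.030)<.003)); rect("batt52",pale&(abs(z-.052)<.004))
    rect("high",(z>.105)&(z<.15))
    rect("pot",(h<10)&(s>100)&(z>.045)&(z<.09))
E
python3 - <<'E'
import numpy as np,cv2
f=np.load("first.npz")
A=cv2.resize(f["a"][170:310,240:430],None,fx=4,fy=4,interpolation=cv2.INTER_CUBIC)
cv2.imwrite("pics/crop.png",A[...,::-1])
E
```

```text
a board36 775 [286. 252.] rect [462.9 -87.7] [196.1  76.2] 84.8 z [0.0337 0.0359 0.0385] mean [ 0.4792 -0.0942  0.0367]
a board36 1496 [371. 286.] rect [440.4 122.6] [118.5 211.7] 2.8 z [0.0334 0.0358 0.0377] mean [0.4651 0.1389 0.0357]
a board36 91 [208. 274.] rect [ 647.8 -180.3] [ 6.3 95.7] 90.0 z [0.0288 0.0326 0.0363] mean [ 0.6502 -0.1807  0.0325]
a board36 80 [324. 336.] rect [643.1 150.3] [ 3.9 74.6] 89.9 z [0.0283 0.0312 0.0364] mean [0.6442 0.1502 0.0317]
a deck30 7000 [263. 314.] rect [698.7 -20.1] [146.7 450.2] 13.4 z [0.0279 0.0299 0.0319] mean [0.6691 0.0053 0.0301]
a batt52 452 [199. 269.] rect [ 663.7 -192.2] [ 27.9 120.6] 89.6 z [0.0452 0.0513 0.0534] mean [ 0.6659 -0.1895  0.0507]
a batt52 755 [311. 333.] rect [664.4 137.4] [ 28.4 120.3] 88.9 z [0.0458 0.0516 0.0534] mean [0.6675 0.1392 0.051 ]
a high 198 [297. 192.] rect [ 259.  -233.6] [264.8  28.5] 38.1 z [0.07   0.1253 0.1349] mean [ 0.3358 -0.1778  0.1165]
a high 434 [326. 235.] rect [370.6 -45.1] [310.5  54.8] 32.4 z [-1.000e-04  1.264e-01  1.350e-01] mean [0.4531 0.0106 0.1131]
a pot 243 [286. 241.] rect [ 46
[... 900 characters left out ...]
17]
b batt52 427 [243. 289.] rect [659.2 135.8] [114.9  49.7] 11.1 z [0.0463 0.0519 0.0551] mean [0.6588 0.1376 0.0515]
b high 251 [404. 212.] rect [ 336.2 -265.3] [ 68.4 223.2] 3.4 z [-1.000e-04  1.279e-01  1.364e-01] mean [ 0.3345 -0.1954  0.1121]
b high 420 [341. 246.] rect [472.4 -81.9] [102.3 238.1] 10.9 z [0.0358 0.1277 0.1361] mean [0.4571 0.0064 0.1172]
b pot 163 [350. 238.] rect [449.9 -65.3] [ 53.8 164.2] 9.1 z [0.065  0.07   0.1353] mean [ 0.454  -0.0908  0.0778]
b pot 385 [340. 274.] rect [453.4  36. ] [50.7 51.8] 83.8 z [0.0448 0.0657 0.074 ] mean [0.4509 0.0426 0.0624]
b pot 461 [328. 310.] rect [443.2 163.6] [70.6 48.7] 37.2 z [0.0444 0.0665 0.0756] mean [0.448  0.1737 0.0627]
```

View pics/crop.png

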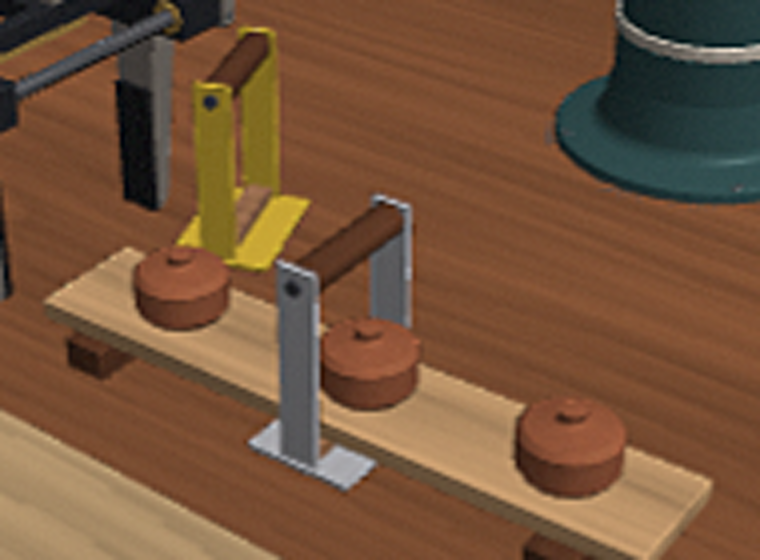

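The crop confirms the aluminium stirrup, standing between pots A and B with its grip along x. I'll refine the geometry and move to hover above it.

```bash
cat >> h.py <<'E'
def board_fit(A,a,z0=.036,tol=.005,xc=.455,yaw=.036,hw=.055,pale=True):
    hsv=cv2.cvtColor(a,cv2.COLOR_RGB2HSV).astype(int);h,s,v=hsv[...,0],hsv[...,1],hsv[...,2]
    m=(h>10)&(h<28)&(s>60)&(v>110)&(abs(A[...,2]-z0)<tol)&(abs(A[...,0]-xc)<hw)&(abs(A[...,1]-.03)<.27)
    return A[m]
E
python3 - <<'E'
from h import *
f=np.load("first.npz")
for k,W in (("a",f["A"]),("b",f["B"])):
    im=f[k]; P=board_fit(W,im)
    # x-edges by y-slices
    ys=np.arange(-.18,.24,.02); L=[];
    for y in ys:
        q=P[abs(P[:,1]-y)<.01]
        if len(q)>15: L.append((y,*np.percentile(q[:,0],[2,98]),len(q)))
    print(k,"y-range",np.percentile(P[:,1],[.5,2,98,99.5]).round(4)); print(np.round(L,3).tolist())
    hsv=cv2.cvtColor(im,cv2.COLOR_RGB2HSV).astype(int)
    g=W[(abs(W[...,2]-.127)<.01)&(abs(W[...,0]-.455)<.06)&(abs(W[...,1])<.06)&(hsv[...,2]<110)&(hsv[...,1]>90)]
    s=W[(abs(W[...,2]-.09)<.045)&(abs(W[...,0]-.455)<.08)&(abs(W[...,1])<.06)&(hsv[...,1]<60)]
    for n,q in(("grip",g),("strap",s)):
        print(n,len(q),"min",np.percentile(q,3,0).round(4),"max",np.percentile(q,97,0).round(4),"med",np.median(q,0).round(4), cv2.fitLine(q[:,:2].astype(np.float32),cv2.DIST_HUBER,0,.01,.01).ravel().round(3))
arm.move_to([.42,.015,.24],[np.pi,0,.036])
s=arm.read_state();print(s["time_s"],s["eef_pos"],s["joint_positions"])
im,d,p=grab("wrist");np.savez("w1.npz",im=im,W=cloud(d,p));save("wrist1.png",im)
E
```

```text
a y-range [-0.1876 -0.1811  0.2267  0.2288]
[[-0.18, 0.431, 0.506, 125.0], [-0.16, 0.454, 0.505, 84.0], [-0.14, 0.473, 0.505, 61.0], [-0.12, 0.485, 0.505, 40.0], [-0.1, 0.425, 0.503, 53.0], [-0.08, 0.426, 0.503, 144.0], [-0.06, 0.431, 0.502, 142.0], [-0.04, 0.446, 0.501, 99.0], [-0.02, 0.427, 0.502, 56.0], [0.02, 0.479, 0.499, 27.0], [0.04, 0.421, 0.5, 69.0], [0.06, 0.422, 0.498, 181.0], [0.08, 0.42, 0.497, 195.0], [0.1, 0.42, 0.497, 194.0], [0.12, 0.425, 0.496, 145.0], [0.14, 0.465, 0.496, 76.0], [0.16, 0.478, 0.496, 54.0], [0.18, 0.418, 0.495, 130.0], [0.2, 0.417, 0.494, 228.0], [0.22, 0.417, 0.493, 242.0]]
grip 235 min [0.422  0.0104 0.1213] max [0.4966 0.0268 0.1357] med [0.4619 0.0216 0.1321] [0.999 0.048 0.467 0.022]
strap 569 min [0.414  0.0034 0.0494] max [0.5088 0.0289 0.1332] med [0.5052 0.0174 0.0891] [ 1.    -0.013  0.47   0.018]
b y-range [-0.1905 -0.1826  0.2287  0.2305]
[[-0.18, 0.425, 0.504, 64.0], [-0.16, 0.425, 0.502, 41.0], [-0.14, 0.424, 0.502, 22.0], [-0.1, 0.423, 0.497, 26.0], [-0.08, 0.424, 0.499, 130.0], [-0.06, 0.43, 0.5, 129.0], [-0.04, 0.428, 0.5, 99.0], [-0.02, 0.422, 0.499, 46.0], [-0.0, 0.42, 0.497, 36.0], [0.02, 0.419, 0.505, 45.0], [0.04, 0.418, 0.498, 81.0], [0.06, 0.418, 0.495, 180.0], [0.08, 0.417, 0.494, 190.0], [0.1, 0.418, 0.494, 132.0], [0.12, 0.415, 0.495, 61.0], [0.14, 0.415, 0.494, 48.0], [0.16, 0.414, 0.492, 64.0], [0.18, 0.413, 0.492, 151.0], [0.2, 0.414, 0.49, 229.0], [0.22, 0.414, 0.489, 260.0]]
grip 129 min [0.4196 0.011  0.1182] max [0.4995 0.0268 0.1365] med [0.4632 0.0218 0.1243] [1.    0.014 0.465 0.022]
strap 179 min [0.4109 0.0044 0.05  ] max [0.5044 0.0304 0.1343] med [0.5006 0.0231 0.0947] [ 1.    -0.01   0.439  0.022]
1.5083 [0.42049271 0.01507937 0.24014948] [-0.33045053  0.03198857  0.221144    2.11308616 -0.00823542  0.99678207
 -1.6389378 ]
```

View pics/wrist1.png

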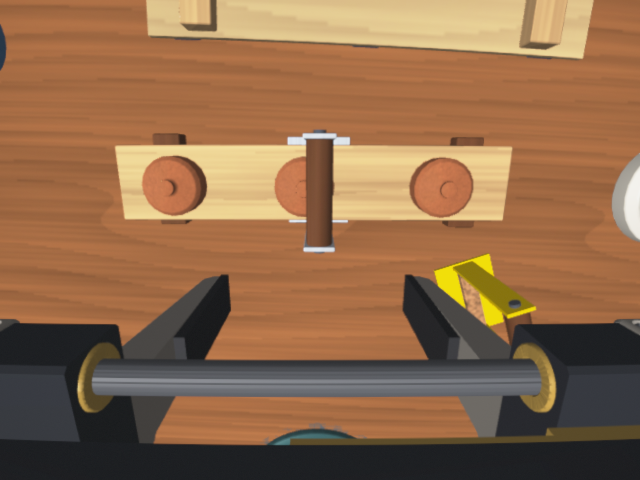

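The wrist view shows the grip at (320,190) across the board, between and over pot B (303,187). The pots are at (173,185), (303,187) and (442,187). From the clouds, the board middle is about (0.459, 0.020), yaw 1.9°, and the grip about (0.460, 0.020). Now I'll grasp it and do the first trial lift.

```bash
cat >> h.py <<'E'
YAW=.034; U=np.array([-np.sin(YAW),np.cos(YAW)]); C=np.array([.4595,.0200]); Z0=.1053
def ends():
    out=[]
    for n in("scene","side"):
        im,d,p=grab(n); W=cloud(d,p); P=board_fit(W,im,tol=.016)
        s=(P[:,:2]-C)@U; t=(P[:,:2]-C)@np.array([U[1],-U[0]])
        k=(abs(t)<.033)
        q=P[k&(abs(s)<.205)]; sq=s[k&(abs(s)<.205)]
        lo=q[sq<-.16][:,2]; hi=q[sq>.16][:,2]
        c=np.polyfit(sq,q[:,2],1)
        out+=[round(1e3*np.median(lo),2),round(1e3*np.median(hi),2),round(np.degrees(np.arctan(c[0])),2)]
    return out
def st(msg=""):
    s=arm.read_state(); print(msg,"t",round(s["time_s"],2),"p",s["eef_pos"].round(4),"F",np.round(s["ft_force"],2),"M",np.round(s["wrist_torque"],3),"ff",np.round(s["finger_force"],1),"g",round(float(s["grip_width"]),3)); return s
def at(off,dz): xy=C+off*U; return [xy[0],xy[1],Z0+dz]
E
python3 - <<'E'
from h import *
R=[np.pi,0,YAW]
arm.move_to(at(0,.06),R); arm.servo_line(at(0,0),v=.08); st("down")
print(ends())
arm.gripper_close(); st("closed")
arm.servo_line(at(0,.004),v=.03); arm.dwell(.2); st("4mm")
arm.servo_line(at(0,.0115),v=.02); arm.dwell(.3); st("11.5"); print(ends())
E
```

```text
down t 2.89 p [0.4599 0.02   0.1058] F [0.79 0.98 0.59] M [ 0.111  0.101 -0.034] ff 0.0 g 0.999
[np.float64(36.1), np.float64(35.83), np.float64(-0.04), np.float64(37.07), np.float64(36.48), np.float64(-0.09)]
closed t 4.06 p [0.4596 0.0199 0.1053] F [-0.27 -0.95  0.83] M [-0.125  0.101 -0.003] ff 30.0 g 0.233
4mm t 4.54 p [0.4594 0.02   0.1092] F [ 0.21  0.46 -2.23] M [0.092 0.047 0.004] ff 30.0 g 0.228
11.5 t 5.37 p [0.4594 0.02   0.1167] F [-0.11 -0.29 -6.05] M [0.017 0.109 0.031] ff 30.0 g 0.227
[np.float64(36.01), np.float64(46.94), np.float64(1.67), np.float64(36.89), np.float64(47.57), np.float64(1.61)]
```

The +y end rose, so the centre of mass is on the −y side. The force of about 4.2 N suggests 35–70 mm. Next trial at −50 mm.

```bash
cat >> h.py <<'E'
def trial(off_old,off,dz=.010):
    arm.servo_line(at(off_old,.0025),v=.025); arm.servo_line(at(off,.0025),v=.06)
    arm.dwell(.2); st("free"); arm.servo_line(at(off,dz),v=.02); arm.dwell(.4); 
    F=[]
    for i in range(8): F.append(np.r_[arm.read_state()["ft_force"],arm.read_state()["wrist_torque"]]); arm.dwell(.03)
    print("mean",np.mean(F,0).round(3)); st("up"); print(np.array(ends(),float))
E
python3 -c "
from h import *
trial(0,-.05)"
```

```text
free t 7.16 p [ 0.4612 -0.0296  0.1078] F [ 0.35  0.49 -0.89] M [ 0.09   0.105 -0.011] ff 30.0 g 0.23
mean [-0.238  0.094 -7.243  0.049  0.147  0.034]
up t 8.35 p [ 0.4612 -0.03    0.1153] F [-0.38 -0.76 -7.24] M [0.082 0.139 0.054] ff 30.0 g 0.233
[41.82 35.74 -0.93 43.8  36.39 -0.98]
```

The −y end rose, so the centre of mass is between −41 and −9 mm, and the forces suggest the far part of that range. Trying −33 mm.

```bash
python3 -c "
from h import *
trial(-.05,-.033)"
```

```text
free t 9.53 p [ 0.4606 -0.0132  0.1078] F [ 0.8  -0.03 -1.56] M [ 0.125  0.076 -0.019] ff 30.0 g 0.228
mean [-0.267  0.094 -7.705  0.13   0.125  0.019]
up t 10.72 p [ 0.4606 -0.0129  0.1153] F [ 0.1   0.97 -8.45] M [0.189 0.091 0.025] ff 30.0 g 0.23
[42.04 35.77 -0.99 43.76 36.35 -1.09]
```

It's still the −y end, so the centre of mass is between −24 and −9 mm. Trying −16.5 mm.

```bash
python3 -c "
from h import *
trial(-.033,-.0165)"
```

```text
free t 11.9 p [0.46   0.0033 0.1078] F [ 0.91 -0.32 -1.69] M [0.037 0.112 0.049] ff 30.0 g 0.23
mean [-0.328 -0.131 -7.625  0.137  0.158 -0.032]
up t 13.09 p [0.4601 0.0035 0.1153] F [-0.67  0.96 -8.06] M [ 0.165  0.173 -0.014] ff 30.0 g 0.231
[36.01 44.77  1.32 36.45 45.2   1.25]
```

The +y end rose, so the balance point is close to −25 mm.

```bash
python3 -c "
from h import *
trial(-.0165,-.0248)
im,d,p=grab('side'); save('side1.png',cv2.resize(im[150:350,240:440],None,fx=3,fy=3,interpolation=cv2.INTER_CUBIC))"
```

```text
free t 14.13 p [ 0.4604 -0.0047  0.1079] F [ 0.15 -0.28 -1.37] M [ 0.045  0.058 -0.012] ff 30.0 g 0.233
mean [ 3.000e-02  7.500e-02 -8.369e+00  1.320e-01  1.000e-01  6.000e-03]
up t 15.32 p [ 0.4604 -0.0048  0.1153] F [ 0.08 -0.16 -8.13] M [0.148 0.093 0.007] ff 30.0 g 0.231
[42.36 35.66 -1.01 43.97 36.24 -1.06]
```

View pics/side1.png

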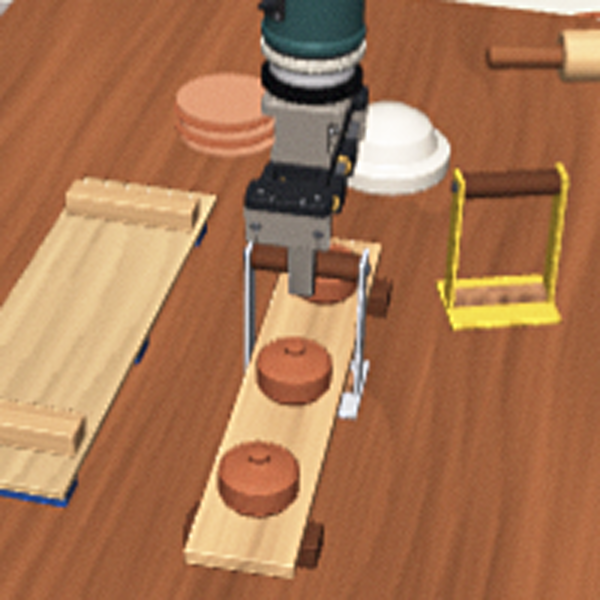

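The results bracket inconsistently: −24.8 gives −y end up, −16.5 gives +y end up. That could mean the stirrup is leaning in the grip, so I'll measure the strap's slope and the foot.

```bash
cat >> h.py <<'E'
def strap(im,W,y0):
    hsv=cv2.cvtColor(im,cv2.COLOR_RGB2HSV).astype(int)
    m=(hsv[...,1]<70)&(hsv[...,2]>70)&(W[...,0]>.49)&(W[...,0]<.53)&(abs(W[...,1]-y0)<.045)&(W[...,2]<.142)
    q=W[m&(W[...,2]>.02)]; L=[]
    for z in np.arange(.025,.14,.01):
        r=q[abs(q[:,2]-z)<.005]
        if len(r)>8: L.append((z,*np.percentile(r[:,1],[5,95]),np.median(r[:,0]),len(r)))
    L=np.array(L); mid=L[:,1:3].mean(1); c=np.polyfit(L[:,0],mid,1,w=np.sqrt(L[:,4]))
    print("strap lean deg (top toward +y)",np.degrees(np.arctan(c[0])).round(2),"y at z=.03",np.polyval(c,.03).round(4),"y at .124",np.polyval(c,.124).round(4),"ztop",np.nanpercentile(q[:,2],99).round(4)); return L
E
python3 - <<'E'
from h import *
f=np.load("first.npz"); L=strap(f["a"],f["A"],.018); print(L.round(4).tolist())
im,d,p=grab("scene"); L=strap(im,cloud(d,p),-.005); print(L.round(4).tolist())
print(arm.read_state()["eef_rot"])
E
```

```text
strap lean deg (top toward +y) -1.93 y at z=.03 0.0195 y at .124 0.0164 ztop 0.1352
[[0.025, 0.0032, 0.0479, 0.5065, 37.0], [0.035, 0.0042, 0.0283, 0.5064, 36.0], [0.045, 0.0064, 0.0285, 0.5064, 38.0], [0.055, 0.0048, 0.0287, 0.5067, 34.0], [0.065, 0.0054, 0.0293, 0.5064, 34.0], [0.075, 0.006, 0.0291, 0.5068, 37.0], [0.085, 0.0061, 0.029, 0.5062, 40.0], [0.095, 0.0054, 0.0287, 0.5063, 35.0], [0.105, 0.0066, 0.0297, 0.5067, 41.0], [0.115, 0.0059, 0.0287, 0.5066, 35.0], [0.125, 0.0047, 0.0291, 0.5066, 34.0], [0.135, 0.0041, 0.0277, 0.506, 31.0]]
strap lean deg (top toward +y) 1.28 y at z=.03 -0.0052 y at .124 -0.0031 ztop 0.141
[[0.025, -0.0243, 0.0217, 0.5067, 44.0], [0.035, -0.0194, 0.0056, 0.507, 37.0], [0.045, -0.0168, 0.0054, 0.507, 34.0], [0.055, -0.0176, 0.006, 0.5072, 36.0], [0.065, -0.0179, 0.0063, 0.5065, 33.0], [0.075, -0.0175, 0.007, 0.5071, 38.0], [0.085, -0.017, 0.0078, 0.5071, 37.0], [0.095, -0.0167, 0.0076, 0.5076, 35.0], [0.105, -0.0152, 0.008, 0.5072, 38.0], [0.115, -0.0164, 0.0087, 0.5075, 41.0], [0.125, -0.0125, 0.0096, 0.5071, 36.0], [0.135, -0.0121, 0.0099, 0.5069, 26.0]]
[3.14155573e+00 1.75593325e-05 3.39506633e-02]
```

The strap now leans about 3° (foot towards −y), so the rib's −y edge was carrying the board roughly 14 mm off the commanded point. With that correction every trial agrees: centre of mass ≈ −31 to −39 mm. I'll stand the stirrup down near −35, let go so it stands upright, measure it, and regrip centred.

```bash
python3 - <<'E'
from h import *
arm.servo_line(at(-.0248,.0025),v=.025); arm.servo_line(at(-.031,.0025),v=.05)
print(arm.servo_line(at(-.031,.000),v=.015,f_stop=4)); st("down")
arm.let_go(); arm.dwell(.2); st("open"); print(np.array(ends(),float))
im,d,p=grab("scene"); L=strap(im,cloud(d,p),-.012); print(L[1:,:3].round(4).tolist())
m=L[1:,1:3].mean(1).mean(); print("mid",m)
E
```

```text
False
down t 16.57 p [ 0.4608 -0.011   0.1054] F [-0.2  -0.77  0.19] M [-0.044 -0.063 -0.019] ff 30.0 g 0.228
open t 17.88 p [ 0.4606 -0.011   0.1053] F [-0.96 -0.36  0.1 ] M [ 0.133  0.131 -0.029] ff 0.0 g 1.003
[36.09 35.88 -0.06 36.81 36.35 -0.08]
strap lean deg (top toward +y) -2.02 y at z=.03 -0.0115 y at .124 -0.0148 ztop 0.1353
[[0.035, -0.0287, -0.0023], [0.045, -0.0272, -0.0017], [0.055, -0.0265, -0.0014], [0.065, -0.0261, -0.002], [0.075, -0.025, -0.0015], [0.085, -0.0261, -0.0023], [0.095, -0.0247, -0.0033], [0.105, -0.0259, -0.0028], [0.115, -0.0258, -0.0027], [0.125, -0.0259, -0.0024], [0.135, -0.0258, -0.0007]]
mid -0.014117912331860676
```

It's upright again, standing at offset ≈ −32.5 mm. I'll regrip there and try again, checking the lean.

```bash
python3 - <<'E'
from h import *
o=-.0325
arm.servo_line(at(o,0),v=.05); arm.gripper_close(); st("closed")
arm.servo_line(at(o,.0045),v=.025); arm.dwell(.15)
im,d,p=grab("scene"); L=strap(im,cloud(d,p),-.012); c=np.polyfit(L[1:,0],L[1:,1:3].mean(1),1); print("lean free",np.degrees(c[0]),"mid",L[1:,1:3].mean())
arm.servo_line(at(o,.0105),v=.02); arm.dwell(.3); st("up"); print(np.array(ends(),float))
im,d,p=grab("scene"); L=strap(im,cloud(d,p),-.012); c=np.polyfit(L[1:,0],L[1:,1:3].mean(1),1); print("lean up",np.degrees(c[0]),"mid",L[1:,1:3].mean())
E
```

```text
closed t 19.35 p [ 0.4607 -0.0126  0.1054] F [0.92 0.08 0.29] M [-0.057  0.052  0.066] ff 30.0 g 0.229
strap lean deg (top toward +y) 0.62 y at z=.03 -0.0109 y at .124 -0.0099 ztop 0.1407
lean free 2.2834072608873233 mid -0.010792066848830049
up t 20.63 p [ 0.4604 -0.0125  0.1157] F [-1.16  0.62 -7.26] M [0.161 0.122 0.078] ff 30.0 g 0.231
[41.85 35.78 -0.94 42.51 36.46 -0.99]
strap lean deg (top toward +y) 1.74 y at z=.03 -0.0124 y at .124 -0.0095 ztop 0.1402
lean up 3.025814838143276 mid -0.011085334422630287
```

Closing tilts the stirrup: the camera puts the grip's rest position about 5.5 mm to the −y side of the gripper's closing centre. In camera terms the centre of mass is then −26 to −34 mm. I'll set it down near −30 and regrip with the 5.5 mm correction.

```bash
python3 - <<'E'
from h import *
def lean(tag,y0):
    im,d,p=grab("scene"); L=strap(im,cloud(d,p),y0)[1:]; c=np.polyfit(L[:,0],L[:,1:3].mean(1),1); print(tag,"lean",np.degrees(c[0]).round(2),"mid",L[:,1:3].mean().round(4),"foot",np.polyval(c,.02).round(4)); return L[:,1:3].mean()
o=-.0325
arm.servo_line(at(o,.003),v=.025); o+=.0025; arm.servo_line(at(o,.003),v=.05); arm.servo_line(at(o,0),v=.015); arm.let_go(); arm.dwell(.15)
m=lean("stand",-.012); y=m+.0016-.0055; o=(y-C[1])/U[1]; print("off",o)
arm.servo_line(at(o,0),v=.05); arm.gripper_close()
arm.servo_line(at(o,.004),v=.025); arm.dwell(.15); lean("free",-.012)
arm.servo_line(at(o,.0105),v=.02); arm.dwell(.3); st("up"); print(np.array(ends(),float)); lean("up",-.012)
E
```

```text
strap lean deg (top toward +y) -1.57 y at z=.03 -0.0089 y at .124 -0.0115 ztop 0.1352
stand lean 0.29 mid -0.0109 foot -0.0113
off -0.0348520672933859
strap lean deg (top toward +y) -1.76 y at z=.03 -0.0093 y at .124 -0.0122 ztop 0.1395
free lean 0.17 mid -0.0116 foot -0.0118
up t 25.75 p [ 0.4605 -0.0148  0.1156] F [-0.39  0.3  -7.55] M [0.103 0.083 0.031] ff 30.0 g 0.226
[37.38 40.23  0.42 38.04 40.87  0.34]
strap lean deg (top toward +y) -2.44 y at z=.03 -0.0086 y at .124 -0.0127 ztop 0.1409
up lean -0.19 mid -0.0116 foot -0.0114
```

The stirrup is now upright and both ends came up (+1.3 and +4.4 mm, tilt 0.4°). I'll lift a little more to confirm that the tilt holds.

```bash
python3 - <<'E'
from h import *
o=-.03485
arm.servo_line(at(o,.0145),v=.02); arm.dwell(.4); st("up"); print(np.array(ends(),float))
im,d,p=grab("scene"); L=strap(im,cloud(d,p),-.012)[1:]; print(np.degrees(np.polyfit(L[:,0],L[:,1:3].mean(1),1)[0]))
E
```

```text
up t 26.65 p [ 0.4606 -0.0148  0.1197] F [-0.68  0.8  -8.29] M [ 0.033  0.096 -0.002] ff 30.0 g 0.232
[41.52 44.32  0.42 43.39 44.87  0.39]
strap lean deg (top toward +y) -1.9 y at z=.03 -0.0091 y at .124 -0.0122 ztop 0.1412
-1.6241736318184181
```

It's balanced: both ends rise together and the tilt holds at 0.4°. Now I'll lift higher and carry it over the stand.

```bash
python3 - <<'E'
from h import *
o=-.03485
arm.servo_line(at(o,.075),v=.05); st("high")
z=Z0+.075
arm.servo_line([.6613,-.0623,z],v=.09,rotation=[np.pi,0,0.]); arm.dwell(.6); st("over")
a,da,pa=grab("scene"); b,db,pb=grab("side"); A=cloud(da,pa);B=cloud(db,pb)
np.savez("over.npz",a=a,b=b,A=A,B=B)
for n,im,W in(("a",a,A),("b",b,B)):
    hsv=cv2.cvtColor(im,cv2.COLOR_RGB2HSV).astype(int);h,s,v=hsv[...,0],hsv[...,1],hsv[...,2]
    P=W[(h>10)&(h<28)&(s>60)&(v>110)&(abs(W[...,2]-.099)<.016)&(abs(W[...,0]-.66)<.07)&(abs(W[...,1]+.03)<.26)]
    print(n,len(P),"y",np.percentile(P[:,1],[.5,2,98,99.5]).round(4),"tilt",np.degrees(np.polyfit(P[:,1],P[:,2],1)[0]).round(2),"z",np.median(P[:,2]).round(4))
    L=[]
    for y in np.arange(-.22,.19,.03):
        q=P[abs(P[:,1]-y)<.015]
        if len(q)>15: L.append((y,*np.percentile(q[:,0],[2,98])))
    print(np.round(L,4).tolist())
save("over.png",np.hstack([a[150:400,120:440],b[150:400,160:480]]))
E
```

```text
high t 28.16 p [ 0.4604 -0.0148  0.1799] F [-0.59 -0.55 -8.59] M [ 0.113  0.131 -0.028] ff 30.0 g 0.23
over t 31.2 p [ 0.6613 -0.0623  0.1803] F [-0.07  0.51 -7.85] M [ 0.083  0.089 -0.015] ff 30.0 g 0.229
a 3472 y [-0.2324 -0.2262  0.1851  0.1858] tilt 0.31 z 0.1036
[[-0.22, 0.6337, 0.7059], [-0.19, 0.672, 0.7067], [-0.16, 0.6276, 0.7067], [-0.13, 0.6279, 0.7057], [-0.1, 0.6278, 0.7056], [-0.07, 0.6301, 0.6977], [-0.04, 0.676, 0.7056], [-0.01, 0.6263, 0.7052], [0.02, 0.6275, 0.7058], [0.05, 0.6287, 0.7051], [0.08, 0.6589, 0.7057], [0.11, 0.6875, 0.7056], [0.14, 0.6275, 0.7046], [0.17, 0.6278, 0.7045]]
b 1942 y [-0.2342 -0.2199  0.185   0.1863] tilt 0.15 z 0.1042
[[-0.22, 0.6235, 0.6581], [-0.19, 0.6237, 0.6429], [-0.16, 0.6232, 0.7024], [-0.13, 0.6243, 0.7023], [-0.1, 0.6315, 0.7024], [-0.07, 0.6226, 0.6802], [-0.04, 0.6234, 0.7024], [-0.01, 0.6242, 0.7026], [0.02, 0.624, 0.7016], [0.05, 0.6244, 0.7011], [0.08, 0.6229, 0.648], [0.11, 0.6237, 0.7037], [0.14, 0.6239, 0.7021], [0.17, 0.6242, 0.7005]]
```

View pics/over.png

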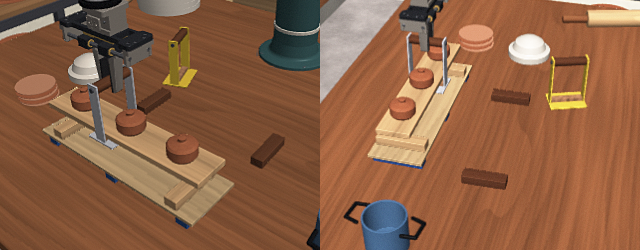

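The board hangs level over the stand (tilt ~0.2°) with its pots in place and the stirrup upright. It needs a shift of a few mm, so I'll refine the stand's pose using the same method.

```bash
python3 - <<'E'
from h import *
f=np.load("first.npz")
for n in "ab":
    im,W=f[n],f[n.upper()]
    hsv=cv2.cvtColor(im,cv2.COLOR_RGB2HSV).astype(int);h,s,v=hsv[...,0],hsv[...,1],hsv[...,2]
    pale=(h>10)&(h<28)&(s>60)&(v>110)&(abs(W[...,0]-.66)<.08)&(abs(W[...,1]+.03)<.26)
    P=W[pale&(abs(W[...,2]-.030)<.004)]
    print(n,"deck y",np.percentile(P[:,1],[.5,99.5]).round(4))
    L=[]
    for y in np.arange(-.16,.11,.03):
        q=P[abs(P[:,1]-y)<.015]
        if len(q)>15: L.append((y,*np.percentile(q[:,0],[2,98])))
    print(np.round(L,4).tolist())
    Q=W[pale&(abs(W[...,2]-.0525)<.003)]
    for sgn in(-1,1):
        q=Q[(Q[:,1]+.028)*sgn>.1]; print("batten",np.percentile(q[:,0],[2,98]).round(4),np.percentile(q[:,1],[2,98]).round(4),len(q),np.degrees(np.polyfit(q[:,0],q[:,1],1)[0]).round(2))
E
```

```text
a deck y [-0.2482  0.1896]
[[-0.16, 0.6007, 0.726], [-0.13, 0.6011, 0.7254], [-0.1, 0.601, 0.7261], [-0.07, 0.6022, 0.7257], [-0.04, 0.6021, 0.7268], [-0.01, 0.6013, 0.727], [0.02, 0.6021, 0.7264], [0.05, 0.6023, 0.7274], [0.08, 0.6017, 0.7272], [0.11, 0.6035, 0.7286]]
batten [0.6058 0.7219] [-0.2097 -0.1796] 426 -0.71
batten [0.6081 0.7225] [0.1211 0.15  ] 723 -0.29
b deck y [-0.2503  0.19  ]
[[-0.16, 0.5973, 0.7241], [-0.13, 0.5975, 0.7232], [-0.1, 0.5977, 0.7247], [-0.07, 0.5976, 0.7234], [-0.04, 0.5972, 0.7251], [-0.01, 0.5977, 0.724], [0.02, 0.5983, 0.7252], [0.05, 0.5989, 0.7257], [0.08, 0.5984, 0.7251], [0.11, 0.5977, 0.6269]]
batten [0.6023 0.7181] [-0.2115 -0.1788] 243 -0.05
batten [0.6052 0.7188] [0.1192 0.1512] 397 -0.36
```

Stand middle y ≈ −0.0298 and yaw ≈ −0.4°. The board has to move (−2.5, −5.8) mm and turn −0.8°. Correcting, then setting it down gently.

```bash
cat >> h.py <<'E'
def look(zc):
    for n in("scene","side"):
        im,d,p=grab(n);W=cloud(d,p)
        hsv=cv2.cvtColor(im,cv2.COLOR_RGB2HSV).astype(int);h,s,v=hsv[...,0],hsv[...,1],hsv[...,2]
        P=W[(h>10)&(h<28)&(s>60)&(v>110)&(abs(W[...,2]-zc)<.006)&(abs(W[...,0]-.66)<.07)&(abs(W[...,1]+.03)<.26)]
        yr=np.percentile(P[:,1],[.5,99.5]); L=[]
        for y in np.arange(-.22,.19,.03):
            q=P[abs(P[:,1]-y)<.015]
            if len(q)>15: L.append((y,*np.percentile(q[:,0],[2,98])))
        L=np.array(L); k=L[:,2]-L[:,1]>.074
        print(n,"y",yr.round(4),yr.mean().round(4),"xmid",L[k,1:].mean().round(4),"n",k.sum(),"yaw",(-np.polyfit(L[k,0],L[k,1:].mean(1),1)[0]).round(4),"z",np.median(P[:,2]).round(4),"tilt",np.degrees(np.polyfit(P[:,1],P[:,2],1)[0]).round(2))
    return im
E
python3 - <<'E'
from h import *
x,y=.6588,-.0681
arm.servo_line([x,y,.1803],v=.02,rotation=[np.pi,0,-.0135]); arm.dwell(.4); look(.104)
arm.servo_line([x,y,.150],v=.04); arm.dwell(.3); st("near"); look(.0735)
E
```

```text
scene y [-0.2378  0.1799] -0.0289 xmid 0.6651 n 9 yaw -0.0101 z 0.1036 tilt 0.35
side y [-0.2366  0.1803] -0.0281 xmid 0.6615 n 10 yaw -0.0112 z 0.1045 tilt 0.23
near t 33.48 p [ 0.6589 -0.0681  0.1502] F [-0.57 -0.33 -7.23] M [ 0.091  0.112 -0.007] ff 30.0 g 0.233
scene y [-0.2382  0.1799] -0.0291 xmid 0.665 n 9 yaw -0.0116 z 0.0734 tilt 0.35
side y [-0.2387  0.1807] -0.029 xmid 0.6617 n 9 yaw -0.0114 z 0.0744 tilt 0.23
```

The board is within 1 mm and 0.2° of the stand. Lowering it.

```bash
python3 - <<'E'
from h import *
x,y=.6582,-.0687
arm.servo_line([x,y,.146],v=.02)
arm.servo_line([x,y,.1395],v=.012); arm.dwell(.2); st("on battens")
print(arm.servo_line([x,y,.1353],v=.012,f_stop=5)); arm.dwell(.1); st("deck")
look(.066)
im,d,p=grab("scene"); L=strap(im,cloud(d,p),-.065) if False else None
save("set.png",im[150:400,120:440])
E
```

```text
on battens t 34.83 p [ 0.6583 -0.0687  0.1397] F [ 0.14 -0.61 -1.32] M [0.093 0.096 0.048] ff 30.0 g 0.23
False
deck t 35.42 p [ 0.6584 -0.0686  0.1354] F [0.12 0.78 0.87] M [ 0.149 -0.028 -0.025] ff 30.0 g 0.229
scene y [-0.2386  0.1791] -0.0297 xmid 0.6647 n 10 yaw -0.0093 z 0.0658 tilt -0.05
side y [-0.2395  0.1794] -0.03 xmid 0.6615 n 9 yaw -0.0124 z 0.0668 tilt -0.11
```

View pics/set.png

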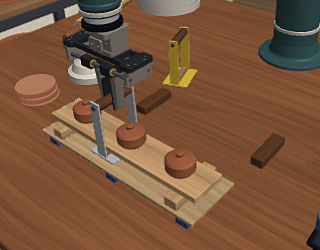

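The board sits level at z ≈ 0.066 and centred to within 1 mm, and the stirrup's foot is on the deck. Releasing and retreating.

```bash
python3 - <<'E'
from h import *
arm.let_go(); arm.dwell(.2); arm.servo_line([.6582,-.0687,.26],v=.08); arm.dwell(.5); st("away")
look(.066)
im,d,p=grab("scene"); im2,_,_=grab("side"); save("end.png",np.hstack([im[150:400,120:440],im2[150:400,160:480]]))
W=cloud(d,p); hsv=cv2.cvtColor(im,cv2.COLOR_RGB2HSV).astype(int)
q=W[(hsv[...,1]<70)&(hsv[...,2]>70)&(abs(W[...,0]-.71)<.02)&(abs(W[...,1]+.06)<.045)&(W[...,2]>.06)&(W[...,2]<.17)]
for z in np.arange(.075,.165,.02):
    r=q[abs(q[:,2]-z)<.01]; print(z.round(3),np.median(r[:,1]).round(4),len(r))
print("top",np.percentile(q[:,2],99))
E
```

```text
away t 39.1 p [ 0.6582 -0.0687  0.26  ] F [0.   0.11 0.01] M [0.108 0.117 0.009] ff 0.0 g 1.001
scene y [-0.2388  0.1791] -0.0299 xmid 0.6648 n 9 yaw -0.0107 z 0.0658 tilt -0.04
side y [-0.2398  0.1798] -0.03 xmid 0.6613 n 10 yaw -0.0124 z 0.0667 tilt -0.12
0.075 -0.0649 69
0.095 -0.0657 70
0.115 -0.0656 69
0.135 -0.0652 76
0.155 -0.0642 73
top 0.1652575568889883
```

View pics/end.png

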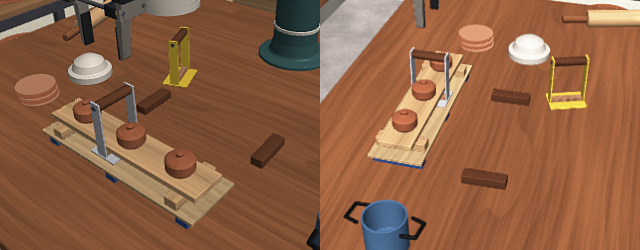

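The final view shows the board square on the stand's battens with all three pots in place. The stirrup stands upright (top at 0.165 = 0.030 + 0.135), the bystanders haven't moved, and the gripper is clear. Handing in.

```bash
python3 -c "
from plant import arm
print(arm.job_done())"
```

```text
the job is handed in; nothing more can be done
None
```

The board and its three pots are on the drying stand, centred to about 1 mm and square to about 0.3°, with the stirrup standing upright on the deck; the most I measured it tipping was about 1.7°, and I handed the job in after about 39 s.

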